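Swing the ball dish round to the cup

ROBOT

A 6-joint arm with a two-finger parallel gripper is mounted at the origin on the work surface. World frame = base frame: x ahead of the robot, y to its left, z up, the work surface at z = 0. Lengths are in m, angles in degrees, forces in N, time in s.
With the tool pointing down it reaches from about 0.25 to 0.775 m from the base axis. Payload 4 kg.
Tool frame: the origin (TCP) lies on the centre line of the jaws, within the pads' length; the fingertips stand 19 mm ahead of it and the grasp point (between the pads) is the TCP; z points along the fingers, y is the line along which they close (so a half turn about z gives the same grasp; the last joint's range is limited). The gripper opens to 94 mm and grips with 3 to 60 N. Pads are 16 mm wide; open, the fingers measure 119 mm over their backs; the gripper's body (75 mm by 177 mm) begins 78 mm behind the grasp point.
Start: joints at [63.306, 4.996, 78.535, -0, 96.463, -5.907], TCP at [0.195, 0.514, 0.225] pointing down, gripper open.
Joint ranges: [-177.83, 177.83], [-43.37, 116.18], [15.69, 146.23], [-61.86, 241.86], [9.47, 152.12], [-147.06, 147.06]. Speed limits (degrees/s): [159.86, 159.86, 180, 180, 180, 180].

INTERFACE

Orientations are given as [roll, pitch, yaw] about the fixed x, y, z axes, in that order (R = Rz(yaw) Ry(pitch) Rx(roll)).
In Python, from rig import manip, optics, sign_off gives the robot as it stands. The module is installed in compiled form; this text tells all that it offers.
- The arm moves only by the tool servo_tool, never from a script. Its argument "steps" is a list that holds one entry, the list of rows, each a list of 5 numbers: the shift along the world's x, y, z in m, then the turn about the world's z in rad, then the finger opening in m, from 0 to 0.094. In form: [[[dx, dy, dz, turn, jaw], ...]]. A call has 1 to 8 rows; each row shifts and turns the commanded pose from where the row before left it; what a row does not reach is not made up. A row lasts 1/8 s, in which the tool goes at most 62.5 mm and 10.7 degrees, less where a joint would pass 70% of its speed; a pose out of reach is approached as far as the arm can. A call is refused whole if a number of a shift passes 0.0625 or a number of a turn 0.188, either way. A call with a gripper value outside its range is refused whole. The fingers move at their own pace and stop on an object; "squeeze" is the grip in N (left out, the last holds). Time passes only in rows, so rows that do not move let the fingers close. It gives the time, the measured TCP pose, the force, the opening and the grip force at its end, in the units of the state.
- manip.observe(): the state, without advancing time (a new reading comes with each control period).
- optics.snapshot(name): name is "side" or "top"; returns a dict with "frame" (420x560x3 uint8, red, green, blue), "intrinsics" (3x3 intrinsics, pixels), "k1" (the pictures are not rectified: a ray, as slopes to the right and down, at radius r is drawn at 1 + k1 r^2 times it, then the intrinsics apply), "xyz" and "orientation" of the camera in the world. Camera axes: x right, y down, z forward; pixel columns grow to the right and rows downward; lengths in m; the calibration is good to about 2 mm. A picture is of the moment at which its call begins. There is no depth.
- sign_off(): hands the job in; it is judged then, once.
The state is a dict: "t": time; "qpos": joint angles; "joint_velocities": joint speeds; "joint_torque": joint torques, N m; "position": TCP position; "tcp_rot": TCP orientation; "ft_force": force on the tool from outside, world axes, zero at the start; "moment": the same for the moment, N m; "finger_gap": opening from 0.0 (shut) to 1.0 (fully open); "grasp_force": force on a finger pad.
Only numpy, scipy, OpenCV 4.12 (cv2) and the standard library are available. Lean on these libraries where they do the work, as an engineer would, in place of code of your own. Each camera call takes 0.05 s, during which the arm holds its last target. There are 200 camera calls.

TASK

Pick up the shallow metal dish with the loose steel ball in it by its handle, turn it a quarter turn from the way it faces on the cork mat, and carry it so that the tip of its spout is a few centimetres above the middle of the open cup's mouth (not the lidded tin), without touching the cup. Keep the dish level and the ball in its middle all the way, and leave everything else on the desk where it is. Finish still holding the dish there in the air, level and motionless.

Things in the scene. Friction and masses are not known exactly. Their poses are not given: they have to be found in the camera images.
- dish_grip (a point): centre of the wooden grip bar at the top of the dish's handle, to be pinched from above; 88 mm above the dish's underside, over its centre. The bar is level: 66 mm long along the dish's y, 12 mm wide along its x, 14 mm high; a 6 mm steel wire leg slopes from each end down to the rim. Axes as for dish_center
- dish_center (a point): centre of the dish, 18 mm above its underside, 70 mm below the grip bar's centre. Shallow aluminium cone, 124 mm across, rim 23 mm above its underside, with a flat spot about 12 mm wide in the middle; 0.17 to 0.36 kg. Axes: x from the centre along the spout, y along the grip bar, z up. It starts level, x along the mat's x (away from the robot)
- spout_tip (a point): tip of the dish's spout, an open channel 32 mm wide with walls 11 mm high that sticks out past the rim: 89 mm from the dish's centre along its x, 24 mm above the dish's underside (64 mm below the grip bar's centre); the channel's underside is 3 mm lower. Axes as for the dish
- ball_center (a point): centre of the loose steel ball, 25 mm across, 64 g, lying in the middle of the dish (centre 18.5 mm above the dish's underside); it rolls if the dish is tipped or jerked
- mat: square cork mat fixed on the desk, 130 mm by 130 mm, 4 mm thick, on which the dish stands at its middle; origin at the centre of its underside, x the way the spout points at the start, z up
- cup_rim (a point): centre of the mouth of the open steel cup that stands on the desk left or right of the mat: 74 mm across the mouth, 85 mm high, wall 3 mm, 0.3 kg, loose
- tin: closed steel tin with a lid, 74 mm across and 85 mm high, standing on the other side of the mat from the cup; origin at the centre of its underside; not to be moved
- carton: small cardboard carton 60 x 100 x 45 mm beyond the mat; origin at the centre of its underside; not to be moved
- tape: roll of tape lying flat, 90 mm across, 24 mm high; origin at the centre of its underside; not to be moved
- screwdriver: screwdriver lying on the desk; not to be moved
Mind the look-alikes: they are no part of the job. Several things have the shape of the mat; the one meant has the colours described above.

How it is judged (in metres and radians):
On the way:
1. the dish is lifted clear of the mat (by 30 mm or more), level, the ball in its middle (height (world z) of dish_center above 0.052 m and angle between dish_center's own z axis and vertical below 0.15 rad and horizontal distance between ball_center and dish_center below 0.02 m), for 0.2 s.
At the end, for the whole second after the job is handed in: held in the gripper, at rest, level within 0.1 rad, a quarter turn from the mat within 0.22 rad; spout tip within 22 mm sideways of the cup mouth's centre and 6 to 90 mm above it; ball still, within 15 mm of the dish's centre; dish touches neither cup nor tin; cup upright (horizontal distance between spout_tip and cup_rim below 0.022 m and z of spout_tip in the frame of cup_rim between 0.006 and 0.09 m and angle between the x axis of dish_center and the y axis of mat, either way round below 0.22 rad and angle between each of dish_center, cup_rim's own z axis and vertical below 0.1 rad and horizontal distance between ball_center and dish_center below 0.015 m and linear speed of each of dish, ball below 0.03 m/s and angular speed of dish below 0.2 rad/s and contact force between dish and the fingers above 0.5 N and contact force between dish and cup below 0.1 N and contact force between dish and tin below 0.1 N); the arm keeps its last pose, push and grip.
It fails at once if the ball rolls more than 25 mm from the middle of the dish (horizontal distance between ball_center and dish_center above 0.025 m).
It fails at once if the dish is tipped by more than 0.2 rad (angle between dish_center's own z axis and vertical above 0.2 rad).
It fails at once if the cup is moved by more than 20 mm (distance of cup_rim from where it was at the start of the episode above 0.02 m).
It fails at once if the tin or another bystander is moved by more than 20 mm (distance of any of tin, carton, tape, screwdriver from where it was at the start of the episode above 0.02 m).
It also fails if it takes over 45 s, if anything falls off the work surface, if the arm or the gripper's body presses on something with over 40 N, if the wrist force passes 120 N, or if a joint passes its speed limit or range.

## Working session

There is one attempt and no reset: what is moved stays moved. The work goes in short steps, Python scripts to look and compute and a tool call to move; the robot and the scene stay as the last step left them, time stands still between calls to the robot, and variables do not carry over. Pictures are saved under pics/ and viewed, at most 10 in all, crops included, and the job is handed in when it is done.

Besides the shell and the picture viewer there is one more tool, called after ">>>" as name(argument=value, ...) on one line, values as JSON. servo_tool: Moves the arm, as the interface text tells. Its arguments: {"type":"object","properties":{"steps":{"type":"array"},"squeeze":{"type":"number"}},"required":["steps"]}

```bash
mkdir -p pics
cat > h.py <<'E'
import numpy as np, cv2
from scipy.spatial.transform import Rotation as R
def snap(optics,n,f):
    s=optics.snapshot(n); cv2.imwrite(f,s['frame'][:,:,::-1]); np.save(n+'.npy',{k:v for k,v in s.items()},allow_pickle=True); return s
def load(n): return np.load(n+'.npy',allow_pickle=True).item()
def rot(s):
    o=np.array(s['orientation'],float)
    return o if o.shape==(3,3) else R.from_euler('xyz',o,degrees=True).as_matrix()
def pix2z(s,u,v,z):
    K=np.array(s['intrinsics']);d=np.array([s['k1'],0,0,0,0],float)
    p=cv2.undistortPoints(np.array([[[u,v]]],float),K,d,)[0,0] if 0 else None
    q=np.array([(u-K[0,2])/K[0,0],(v-K[1,2])/K[1,1]]);a=q.copy()
    for _ in range(50): a=q/(1+s['k1']*(a@a))
    r=rot(s)@np.array([a[0],a[1],1]);c=np.array(s['xyz']);return c+r*(z-c[2])/r[2]
def proj(s,P):
    K=np.array(s['intrinsics']);p=rot(s).T@(np.array(P)-np.array(s['xyz']));a=p[:2]/p[2];a=a*(1+s['k1']*(a@a))
    return a*[K[0,0],K[1,1]]+K[:2,2]
E
python3 - <<'E'
from rig import manip,optics
from h import *
for n in('top','side'):
    s=snap(optics,n,f'pics/{n}1.png');print(n,s['xyz'],s['orientation'],s['k1'],s['intrinsics'])
print(manip.observe())
E
```

```text
top [0.24667923 0.04613137 1.40328758] [-168.53519113   -0.23029608  -89.71220842] -0.17299029754933726 [[528.79060697   0.         263.26169452]
 [  0.         528.79060697 206.28716094]
 [  0.           0.           1.        ]]
side [ 0.07267546 -0.58942776  0.79786119] [-134.36767484    0.34122449  -33.44952855] -0.005657312169371142 [[393.0218255    0.         286.60600837]
 [  0.         393.0218255  207.89662328]
 [  0.           0.           1.        ]]
{'t': 0.1, 'qpos': array([ 6.33071853e+01,  5.03369949e+00,  7.86136639e+01,  2.85310090e-05,
        9.64645166e+01, -5.90664670e+00]), 'joint_velocities': array([ 0.00658612, -0.14314586, -0.07242428,  0.02490062, -0.03250973,
       -0.00054512]), 'joint_torque': array([ 1.95233144e-03, -3.41253519e+01, -3.03302550e+01,  7.20432610e-02,
        3.03772150e-02, -8.60901196e-05]), 'position': array([0.19497812, 0.51379218, 0.22345385]), 'tcp_rot': array([-1.79888717e+02, -1.15415334e-02,  1.59213824e+02]), 'ft_force': array([-0.57745559, -0.3607716 , -0.58736271]), 'moment': array([ 0.00411945, -0.04426751,  0.05359166]), 'grasp_force': 0.0, 'finger_gap': 0.9976993312400982}
```

View pics/top1.png

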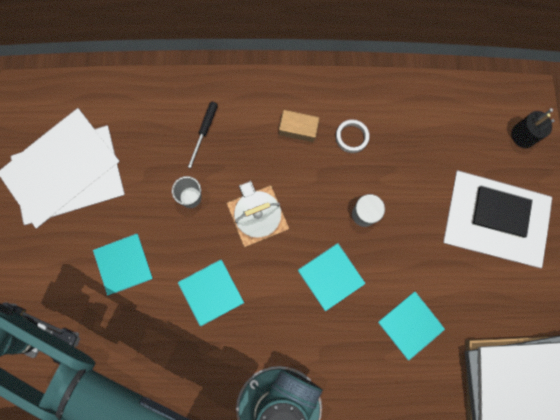

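View pics/side1.png

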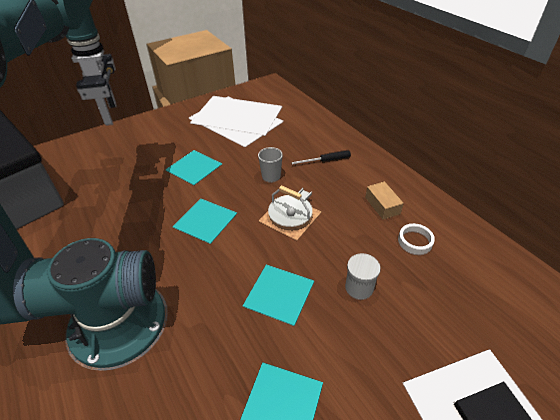

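The top view shows the open cup at about (187,190), the dish on the cork mat at (259,214) with its spout at (248,189), and the lidded tin at (369,210). In the side view the cup is at (270,163), the dish at (290,211) and the tin at (362,275). Next I'll enlarge both.

Run:
```python
from h import *
a=load('top')['frame'][150:260,160:300,::-1]; b=load('side')['frame'][135:245,240:340,::-1]
cv2.imwrite('pics/topz.png',cv2.resize(a,None,fx=5,fy=5,interpolation=cv2.INTER_CUBIC))
cv2.imwrite('pics/sidez.png',cv2.resize(b,None,fx=5,fy=5,interpolation=cv2.INTER_CUBIC))
```

```text
(no output)
```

View pics/topz.png

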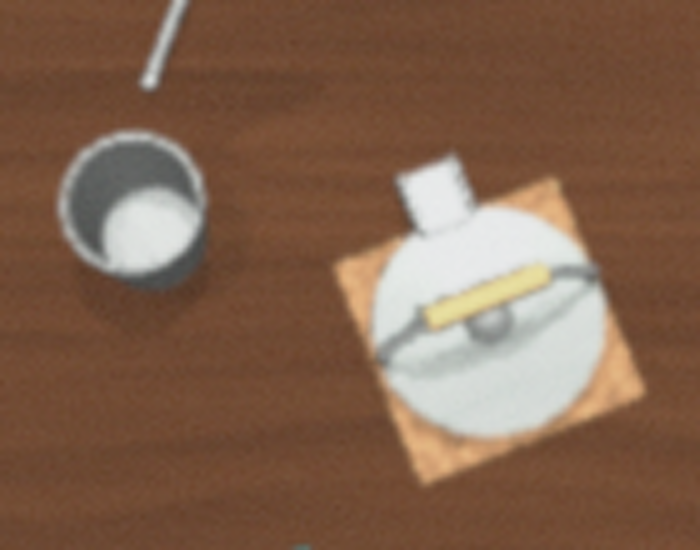

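View pics/sidez.png

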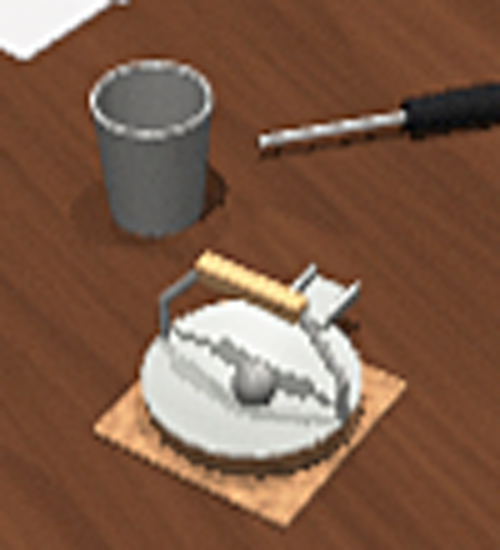

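The top crop shows the bar's centre at about (488,297), the mat's corners at (337,267), (556,181), (644,392) and (425,485), and the cup rim's centre at (132,203). In the side crop the bar is at (252,283) and the rim at (152,99).

Run:
```python
from h import *
t,s=load('top'),load('side')
T=lambda x,y,z:pix2z(t,160+(x+.5)/5-.5,150+(y+.5)/5-.5,z)
S=lambda x,y,z:pix2z(s,240+(x+.5)/5-.5,135+(y+.5)/5-.5,z)
c=np.array([T(*p,.004) for p in [(337,267),(556,181),(644,392),(425,485)]]);print('mat',c.mean(0),np.linalg.norm(np.diff(c,axis=0),axis=1))
e=c[0]+c[1]-c[2]-c[3];print('xdir',np.degrees(np.arctan2(e[1],e[0])))
c2=np.array([S(*p,.004) for p in [(95,430),(285,524),(405,382)]]);print('mat side',(c2[0]+c2[2])/2)
print('bar',T(488,297,.095),S(252,283,.094)); a,b=T(427,317,.095),T(548,275,.095);print('len',np.linalg.norm(a-b),'ydir',np.degrees(np.arctan2(*(a-b)[[1,0]])))
print('cup',T(132,203,.085),S(152,98,.085),'diam',np.linalg.norm(T(60,203,.085)-T(205,203,.085)),np.linalg.norm(T(132,132,.085)-T(132,275,.085)))
print('spout',T(428,168,.033))
print('tin',pix2z(t,369.5,208,.085),'scr tip',T(150,83,.005))
print('dish c', T(488,321,.027))
```

```text
mat [0.50469137 0.05676926 0.004     ] [0.12793048 0.12533691 0.12736266]
xdir 22.37377604730122
mat side [0.50645926 0.05856159 0.004     ]
bar [0.50497208 0.05745698 0.095     ] [0.50860205 0.0615672  0.094     ]
len 0.06471793836017527 ydir 109.8294058910308
cup [0.55506547 0.24079979 0.085     ] [0.55689903 0.24214446 0.085     ] diam 0.07500263849397576 0.07547351885532298
spout [0.58720512 0.09053834 0.033     ]
tin [ 0.51118119 -0.23006761  0.085     ] scr tip [0.64163605 0.24514015 0.005     ]
dish c [0.50544104 0.05795154 0.027     ]
```

The two views agree to within 2–4 mm and the sizes match the given ones. The grip is at about (0.506, 0.058), the mat's x is about 21.5°, and the cup is at (0.556, 0.2415). I'll move above the grip.

>>> servo_tool(steps=[[[0.0195,-0.0285,0,-0.052,0.05],[0.0195,-0.0285,0,-0.052,0.05],[0.0195,-0.0285,0,-0.052,0.05],[0.0195,-0.0285,0,-0.052,0.05],[0.0195,-0.0285,0,-0.052,0.05],[0.0195,-0.0285,0,-0.052,0.05],[0.0195,-0.0285,0,-0.052,0.05],[0.0195,-0.0285,0,-0.052,0.05]]])

```text
t: 1.1
position: [0.3515, 0.2851, 0.224]
tcp_rot: [-180.0, -0.0, 135.3]
ft_force: [0.7, 0.8, -0.2]
finger_gap: 0.533
grasp_force: 0.0
```

>>> servo_tool(steps=[[[0.0195,-0.0285,0,-0.052,0.05],[0.0195,-0.0285,0,-0.052,0.05],[0.0195,-0.0285,0,-0.052,0.05],[0.0195,-0.0285,0,-0.052,0.05],[0.0195,-0.0285,0,-0.052,0.05],[0.0195,-0.0285,0,-0.052,0.05],[0.0195,-0.0285,0,-0.052,0.05],[0.0,0.0,0,0,0.05]]])

```text
t: 2.1
position: [0.4881, 0.0852, 0.2236]
tcp_rot: [-179.9, -0.0, 114.3]
ft_force: [-0.4, 0.5, 0.6]
finger_gap: 0.527
grasp_force: 0.0
```

>>> servo_tool(steps=[[[0.006,-0.009,-0.015,-0.017,0.05],[0.006,-0.009,-0.02,-0.016,0.05],[0.006,-0.009,-0.025,-0.016,0.05],[0,0,-0.02,0,0.05],[0,0,-0.01,0,0.05],[0,0,0,0,0.05]]])

```text
t: 2.85
position: [0.5048, 0.0602, 0.1334]
tcp_rot: [-179.9, -0.1, 111.8]
ft_force: [-0.6, -0.4, -0.3]
finger_gap: 0.532
grasp_force: 0.0
```

Run:
```python
from rig import manip,optics
from h import *
t=snap(optics,'top','pics/t2.png');s=snap(optics,'side','pics/s2.png')
p=manip.observe()['position'];print(p)
print('tip proj',proj(s,p+[0,0,-.019]),'bar proj',proj(s,[.506,.058,.092]))
a=t['frame'][150:260,190:290,::-1]; b=s['frame'][135:245,240:340,::-1]
cv2.imwrite('pics/z2.png',np.hstack([cv2.resize(i,(400,440),interpolation=cv2.INTER_CUBIC) for i in(a,b)]))
```

```text
[0.50597475 0.06006839 0.13514377]
tip proj [289.48819286 185.62622443] bar proj [289.93349715 192.86123235]
```

View pics/z2.png

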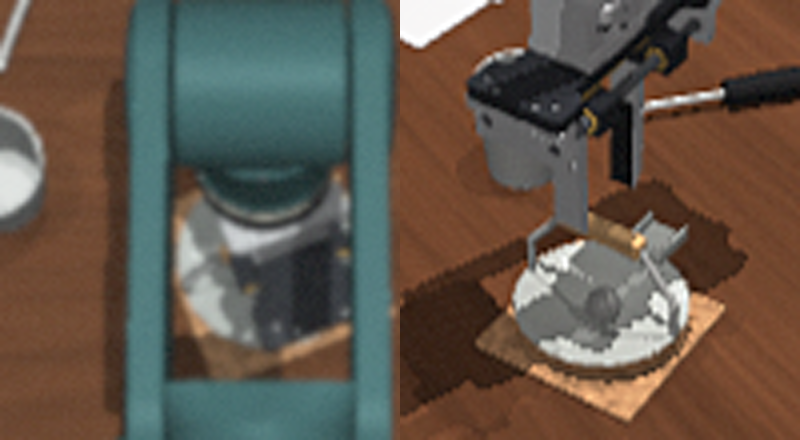

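In the side crop the fingers straddle the bar. The near fingertip is at about (571,228), the far one at (623,183), and their midpoint is near (597,205), which matches the projected TCP. Now I'll descend and close slowly.

>>> servo_tool(steps=[[[0.001,-0.0005,-0.008,0,0.05],[0,0,-0.012,0,0.05],[0,0,-0.012,0,0.05],[0,0,-0.008,0,0.05],[0,0,-0.004,0,0.045],[0,0,0,0,0.04],[0,0,0,0,0.035],[0,0,0,0,0.03]]], squeeze=10)

```text
t: 3.95
position: [0.507, 0.0592, 0.091]
tcp_rot: [179.9, 0.0, 111.7]
ft_force: [-0.3, -0.5, -0.5]
finger_gap: 0.329
grasp_force: 0.0
```

>>> servo_tool(steps=[[[0,0,0,0,0.026],[0,0,0,0,0.023],[0,0,0,0,0.02],[0,0,0,0,0.018],[0,0,0,0,0.017],[0,0,0,0,0.016],[0,0,0,0,0.015],[0,0,0,0,0.014]]])

```text
t: 4.95
position: [0.5067, 0.0592, 0.0905]
tcp_rot: [180.0, -0.0, 111.7]
ft_force: [0.1, -0.2, 1.2]
finger_gap: 0.151
grasp_force: 0.0
```

>>> servo_tool(steps=[[[0,0,0,0,0.013],[0,0,0,0,0.012],[0,0,0,0,0.011],[0,0,0,0,0.01],[0,0,0,0,0.008],[0,0,0,0,0.005],[0,0,0,0,0.0],[0,0,0,0,0.0]]])

```text
t: 5.95
position: [0.5066, 0.0592, 0.0905]
tcp_rot: [-180.0, -0.0, 111.7]
ft_force: [-2.6, -0.6, 2.2]
finger_gap: 0.127
grasp_force: 10.0
```

>>> servo_tool(steps=[[[0,0,0,0,0],[0,0,0,0,0],[0,0,0.001,0,0],[0,0,0.002,0,0],[0,0,0.003,0,0],[0,0,0.003,0,0],[0,0,0.002,0,0],[0,0,0,0,0]]], squeeze=45)

```text
t: 6.95
position: [0.5069, 0.0592, 0.1018]
tcp_rot: [180.0, 0.0, 111.7]
ft_force: [-0.4, -0.3, -3.9]
finger_gap: 0.124
grasp_force: 45.0
```

Run:
```python
from rig import manip,optics
from h import *
s=snap(optics,'side','pics/s3.png');t=snap(optics,'top','pics/t3.png')
o=manip.observe();print(o['position'],o['ft_force'],o['moment'])
b=s['frame'][155:255,240:340,::-1]
cv2.imwrite('pics/z3.png',cv2.resize(b,(500,500),interpolation=cv2.INTER_CUBIC))
```

```text
[0.50669782 0.05921724 0.10151732] [-0.05324973 -0.0596206  -3.54665798] [-0.1088443   0.00658453 -0.00739146]
```

View pics/z3.png

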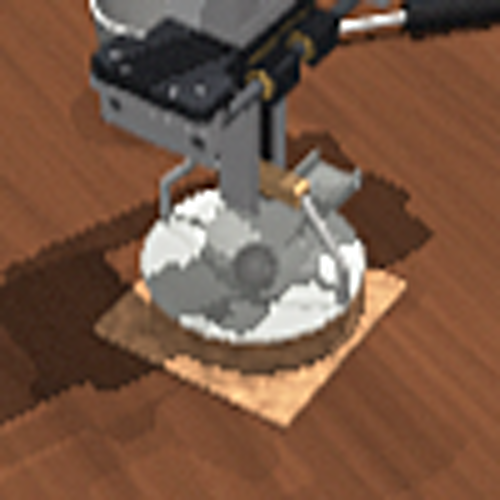

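The dish is off the mat and level, with the ball in its middle at crop pixel (255,263). I'll lift it, then turn it +90°.

>>> servo_tool(steps=[[[0,0,0.003,0,0],[0,0,0.005,0,0],[0,0,0.007,0,0],[0,0,0.008,0,0],[0,0,0.008,0,0],[0,0,0.008,0,0],[0,0,0.008,0,0],[0,0,0.008,0,0]]])

```text
t: 8.05
position: [0.5067, 0.0592, 0.1571]
tcp_rot: [180.0, 0.0, 111.7]
ft_force: [0.3, 0.3, -4.0]
finger_gap: 0.124
grasp_force: 45.0
```

>>> servo_tool(steps=[[[0,0,0.008,0,0],[0,0,0.008,0,0],[0,0,0.008,0,0],[0,0,0.007,0,0],[0,0,0.006,0,0],[0,0,0.004,0,0],[0,0,0.002,0,0],[0,0,0,0,0]]])

```text
t: 9.05
position: [0.5067, 0.0592, 0.1995]
tcp_rot: [180.0, -0.0, 111.7]
ft_force: [0.1, -0.7, -4.3]
finger_gap: 0.126
grasp_force: 45.0
```

>>> servo_tool(steps=[[[0,0,0,0.01,0],[0,0,0,0.02,0],[0,0,0,0.035,0],[0,0,0,0.05,0],[0,0,0,0.06,0],[0,0,0,0.06,0],[0,0,0,0.06,0],[0,0,0,0.06,0]]])

```text
t: 10.05
position: [0.5067, 0.0592, 0.1994]
tcp_rot: [180.0, -0.0, 132.2]
ft_force: [0.3, -0.2, -4.4]
finger_gap: 0.124
grasp_force: 45.0
```

>>> servo_tool(steps=[[[0,0,0,0.06,0],[0,0,0,0.06,0],[0,0,0,0.06,0],[0,0,0,0.06,0],[0,0,0,0.06,0],[0,0,0,0.06,0],[0,0,0,0.06,0],[0,0,0,0.06,0]]])

```text
t: 11.05
position: [0.5067, 0.0592, 0.1994]
tcp_rot: [180.0, -0.0, 159.7]
ft_force: [-0.7, 0.2, -3.4]
finger_gap: 0.122
grasp_force: 45.0
```

>>> servo_tool(steps=[[[0,0,0,0.06,0],[0,0,0,0.06,0],[0,0,0,0.06,0],[0,0,0,0.06,0],[0,0,0,0.06,0],[0,0,0,0.06,0],[0,0,0,0.06,0],[0,0,0,0.06,0]]])

```text
t: 12.05
position: [0.5067, 0.0592, 0.1995]
tcp_rot: [180.0, -0.0, -172.8]
ft_force: [-0.2, 0.3, -3.7]
finger_gap: 0.124
grasp_force: 45.0
```

>>> servo_tool(steps=[[[0,0,0,0.06,0],[0,0,0,0.06,0],[0,0,0,0.05,0],[0,0,0,0.035,0],[0,0,0,0.02,0],[0,0,0,0.01,0],[0,0,0,0,0],[0,0,0,0,0]]])

```text
t: 13.05
position: [0.5067, 0.0592, 0.1995]
tcp_rot: [180.0, -0.0, -159.5]
ft_force: [0.4, -0.1, -4.2]
finger_gap: 0.127
grasp_force: 45.0
```

>>> servo_tool(steps=[[[0.0008,0.0009,0,0,0],[0.0015,0.0019,0,0,0],[0.0023,0.0028,0,0,0],[0.003,0.0038,0,0,0],[0.0038,0.0047,0,0,0],[0.0038,0.0047,0,0,0],[0.0038,0.0047,0,0,0],[0.0038,0.0047,0,0,0]]])

```text
t: 14.05
position: [0.5298, 0.0878, 0.1995]
tcp_rot: [180.0, -0.0, -159.5]
ft_force: [-0.0, -1.0, -3.7]
finger_gap: 0.127
grasp_force: 45.0
```

>>> servo_tool(steps=[[[0.0038,0.0047,0,0,0],[0.0038,0.0047,0,0,0],[0.0038,0.0047,0,0,0],[0.0038,0.0047,0,0,0],[0.0038,0.0047,0,0,0],[0.0038,0.0047,0,0,0],[0.0038,0.0047,0,0,0],[0.0038,0.0047,0,0,0]]])

```text
t: 15.05
position: [0.5601, 0.1253, 0.1995]
tcp_rot: [180.0, -0.0, -159.5]
ft_force: [-0.0, -0.0, -4.2]
finger_gap: 0.123
grasp_force: 45.0
```

>>> servo_tool(steps=[[[0.0038,0.0047,0,0,0],[0.0038,0.0047,0,0,0],[0.0038,0.0047,0,0,0],[0.0038,0.0047,0,0,0],[0.003,0.0038,0,0,0],[0.0023,0.0028,0,0,0],[0.0015,0.0019,0,0,0],[0.0008,0.0009,0,0,0]]])

```text
t: 16.05
position: [0.5828, 0.1533, 0.1995]
tcp_rot: [180.0, -0.0, -159.5]
ft_force: [-0.4, 0.2, -3.5]
finger_gap: 0.124
grasp_force: 45.0
```

>>> servo_tool(steps=[[[0,0,0,0,0],[0,0,0,0,0],[0,0,0,0,0],[0,0,0,0,0]]])

```text
t: 16.55
position: [0.5827, 0.1532, 0.1996]
tcp_rot: [180.0, 0.0, -159.5]
ft_force: [0.9, 0.1, -4.6]
finger_gap: 0.122
grasp_force: 45.0
```

Run:
```python
from rig import manip,optics
from h import *
s=snap(optics,'side','pics/s4.png');t=snap(optics,'top','pics/t4.png')
p=manip.observe()['position'];print(p)
a=np.radians(110.5);tip=p+[.089*np.cos(a),.089*np.sin(a),-.062]
for n,q in(('t',t),('s',s)): print(n,'tip',proj(q,tip),'cup',proj(q,[.556,.2415,.085]))
a=t['frame'][150:250,150:250,::-1]; b=s['frame'][100:200,230:330,::-1]
cv2.imwrite('pics/z4.png',np.hstack([cv2.resize(i,(400,400),interpolation=cv2.INTER_CUBIC) for i in(a,b)]))
```

```text
[0.58268775 0.1531775  0.19953515]
t tip [184.71917587 186.74673764] cup [185.74221833 189.84457337]
s tip [268.79942823 141.1524484 ] cup [269.85867841 154.40677607]
```

View pics/z4.png

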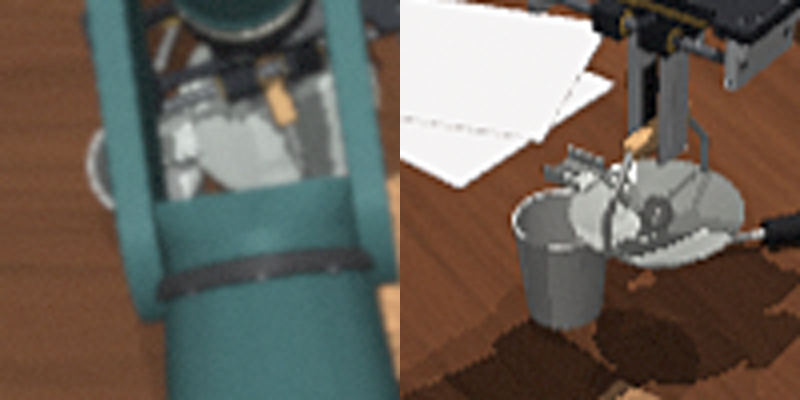

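In the side crop the spout tip is at about (558,167), just short of the point over the cup mouth's centre (560,215). The ball is in the dish's middle at (656,215), the dish is level and the cup hasn't moved. I'll correct by the remaining 4 mm in x and 5 mm in y, then let it settle.

>>> servo_tool(steps=[[[0.0006,0.0008,0,0,0],[0.0014,0.0017,0,0,0],[0.0014,0.0017,0,0,0],[0.0006,0.0008,0,0,0],[0,0,0,0,0],[0,0,0,0,0],[0,0,0,0,0],[0,0,0,0,0]]])

```text
t: 17.65
position: [0.5867, 0.1582, 0.1995]
tcp_rot: [180.0, 0.0, -159.5]
ft_force: [-0.7, 0.1, -3.3]
finger_gap: 0.124
grasp_force: 45.0
```

>>> servo_tool(steps=[[[0,0,0,0,0],[0,0,0,0,0],[0,0,0,0,0],[0,0,0,0,0],[0,0,0,0,0],[0,0,0,0,0],[0,0,0,0,0],[0,0,0,0,0]]])

```text
t: 18.65
position: [0.5867, 0.1582, 0.1995]
tcp_rot: [180.0, -0.0, -159.5]
ft_force: [-0.6, 0.6, -4.2]
finger_gap: 0.123
grasp_force: 45.0
```

Run:
```python
from rig import manip,optics
from h import *
p=manip.observe()['position'];s=snap(optics,'side','pics/s5.png')
a=np.radians(110.5);print(p,p+[.089*np.cos(a),.089*np.sin(a),-.064])
b=s['frame'][100:200,230:330,::-1];cv2.imwrite('pics/z5.png',cv2.resize(b,(600,600),interpolation=cv2.INTER_CUBIC))
```

```text
[0.58668514 0.15823724 0.1994985 ] [0.55551668 0.24160107 0.1354985 ]
```

View pics/z5.png

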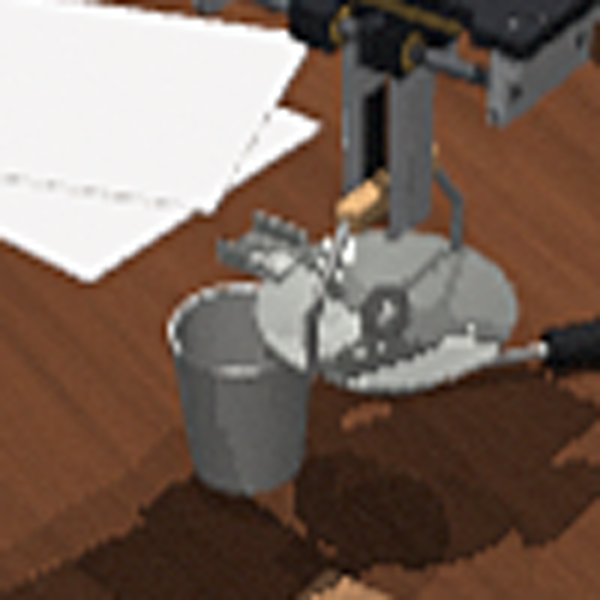

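The spout tip at about (245,240) is above the cup mouth's centre at (240,330). The ball is at (383,310), in the dish's middle, and nothing touches the cup.

```bash
python3 -c "
from rig import sign_off
print(sign_off())"
```

```text
the job is handed in; nothing more can be done
None
```

The job is handed in, but no verdict came back: by my measurements the dish is held level and still, turned about 89°, with the spout tip about 50 mm above the middle of the open cup's mouth, the ball in its middle, and the cup untouched.

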